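Roll-check the spacer tubes and reject the bent one

TASK

On the flat aluminium check plate lie two grey spacer tubes of the same thickness, one straight and one bent. First roll the straight tube across the plate, without lifting it, until it drops into the catch channel along the plate's far edge; then pick up the bent tube, which can only rock and wobble, and lay it flat inside the black reject tray.

Things in the scene. Friction and masses are not known exactly. Their poses are not given: they have to be found in the camera images.
- straight_mid (a point): Centre of the straight grey tube (36 mm diameter, 130 mm long, 0.15 kg), on its axis half-way along, 18 mm above what it lies on. y runs along the tube; z points up at the start and turns as it rolls. It starts on the plate's flat top, free to roll, its axis within 6 degrees of the plate's y, 45 to 75 mm nearer the robot than the plate's origin.
- bent_mid (a point): Centre of the bent grey tube (36 mm diameter, 0.15 kg), on its axis, 18 mm above what it lies on. A straight middle 40 mm long along y, good to grip from above across x, and a 46 mm leg at each end bent 15 degrees towards -x: a shallow bow 138 mm long. It starts flat on the plate beside the straight tube, y within 6 degrees of the plate's y.
- plate: Fixed aluminium plate, origin under it on the table: x away from the robot, y along its 370 mm width, z up. Flat top 12 mm high from x = -120 to 66 mm; then a catch channel (x = 66 to 110 mm, floor 5 mm high), then a stop bar to x = 122 mm, 28 mm high. Tubes start near y = +95 and -95 mm, either way round; a 30 mm steel collar, 12 mm high, stands between near y = 0.
- tray: Fixed black open reject tray beside the plate, on its left or right. Origin at the centre of its underside on the table; 160 mm along its x, 190 mm along its y, 40 mm high, walls and floor 4 to 5 mm thick.
Not all that is in view belongs to the job. What is shaped like the part that bears straight_mid but green is not meant.

How it is judged:
By the outcome, as a careful person would: the job done as asked, in the order asked, and still so for the second after the job is handed in, with the robot touching nothing.
It also fails if it takes over 51 s, if anything falls off the work surface, if the arm or the gripper's body presses on something with over 40 N, if the wrist force passes 120 N, or if a joint passes its speed limit or range.

ROBOT

A 7-joint arm with a two-finger parallel gripper is mounted at the origin on the work surface. World frame = base frame: x ahead of the robot, y to its left, z up, the work surface at z = 0. Lengths are in m, angles in rad, forces in N, time in s.
With the tool pointing down it reaches from about 0.4 to 0.925 m from the base axis. Payload 5.6 kg.
Tool frame: the origin (TCP) lies at the very end of the fingers, on their centre line; the grasp point (between the pads) lies 19 mm behind it; z points along the fingers, y is the line along which they close (so a half turn about z gives the same grasp; the last joint's range is limited). The gripper opens to 85 mm and grips with 20 to 120 N. Pads are 22 mm wide; open, the fingers measure 114 mm over their backs; the gripper's body (76 mm by 85 mm) begins 54 mm behind the grasp point. The pads swing forward as they close: fully open they stand 13 mm farther back than shut.
Start: joints at [-1.354, 0.468, -0.012, 1.603, 0.006, 1.071, -0.056], TCP at [0.167, 0.628, 0.231] pointing down, gripper open.
Joint ranges: [-2.53, 2.53], [-0.31, 2.02], [-1.57, 1.55], [0.28, 2.44], [-1.29, 4.43], [0.15, 1.84], [-2.92, 2.92]. Speed limits (rad/s): [2.57, 2.57, 3.14, 3.14, 3.14, 3.14, 3.14].

INTERFACE

Orientations are given as a rotation vector (axis times angle).
In Python, from bench import state, capture, camera_info, hand_in gives the robot as it stands.
- The arm moves only by the shell command python3 -m crank 'ROWS' [FORCE]. ROWS is JSON, a list of rows, each an object with "translation": the shift along the tool's x, y, z in m, a list of three; "turn": the turn, a rotation vector about the tool's x, y, z in degrees, a list of three; "fingers": the opening, from 0 (shut) to 1 (fully open). In form: [{"translation": [tx, ty, tz], "turn": [wx, wy, wz], "fingers": fingers}, ...]. A call has 1 to 5 rows; each row is the pose to reach, as a shift and turn from the pose commanded when the call began, along the tool's axes at that moment; what a row does not reach only later rows make up. A row lasts 1/10 s, in which the tool goes at most 50 mm and 8.59 degrees, less where a joint would pass 70% of its speed; a pose out of reach is approached as far as the arm can. A call with a gripper value outside its range is refused whole. The fingers move at their own pace and stop on an object; FORCE is the grip in N (left out, the last holds). Time passes only in rows, so rows that repeat a pose let the fingers close. It gives the time, the measured TCP pose, the force, the opening and the grip force at its end, in the units of the state.
- state(): the state, without advancing time (a new reading comes with each control period).
- capture(name): name is "side" or "top"; returns the picture (400x640x3 uint8, blue, green, red); there is no depth.
- camera_info(name): a dict with "fov_y" (degrees; the focal length in pixels is half the picture's height over the tangent of half this angle, whatever the lens; pixels are square), "cx", "cy" (the principal point, pixels), "rvec" (rotation vector, rad) and "tvec" (3), from world to camera coordinates, as OpenCV has them. Camera axes: x right, y down, z forward; pixel columns grow to the right and rows downward; lengths in m; the calibration is good to about 2 mm. A picture is of the moment at which its call begins. camera_info takes no time and is no camera call.
- hand_in(): hands the job in; it is judged then, once.
The state is a dict: "clock": time; "joints": joint angles; "qd": joint speeds; "joint_torque": joint torques, N m; "position": TCP position; "eef_rot": TCP orientation; "ft_force": force on the tool from outside, world axes, zero at the start; "torque": the same for the moment, N m; "grip_width": finger opening in m; "finger_force": force on a finger pad.
Only numpy, scipy, OpenCV 4.12 (cv2) and the standard library are available. Lean on these libraries where they do the work, as an engineer would, in place of code of your own. Each camera call takes 0.05 s, during which the arm holds its last target. There are 200 camera calls.

## Working session

There is one attempt and no reset: what is moved stays moved. The work goes in short steps, Python scripts to look and compute and a shell command to move; the robot and the scene stay as the last step left them, time stands still between calls to the robot, and variables do not carry over. Pictures are saved under pics/ and viewed, at most 10 in all, crops included, and the job is handed in when it is done.

```bash
mkdir -p pics
python3 - <<'E'
from bench import *
import cv2
for n in ("top","side"):
    cv2.imwrite(f"pics/{n}0.png",capture(n)); print(n,camera_info(n))
s=state();print(s)
E
```

```text
top {'fov_y': 54.47800463410631, 'cx': 321.7649403038155, 'cy': 202.05645852338546, 'rvec': array([ 2.2137143 , -2.16621258,  0.09211876]), 'tvec': array([-0.01623511,  0.42513852,  1.15284758])}
side {'fov_y': 48.54430093649687, 'cx': 327.7000333926506, 'cy': 195.31184057866614, 'rvec': array([ 2.09675156, -0.42085354,  0.22113903]), 'tvec': array([-0.39380985,  0.13584336,  1.15285154])}
{'clock': 0.1, 'joints': array([-1.35397351,  0.46833763, -0.01163437,  1.6035582 ,  0.00600888,
        1.07139533, -0.05631324]), 'qd': array([-1.51192158e-03, -2.28892212e-03,  1.45869437e-03, -6.81456920e-04,
       -1.19391855e-03,  8.34518575e-05,  7.68328372e-04]), 'joint_torque': array([ 4.10206303e-04, -5.33524847e+01,  2.13853118e-02, -2.51967412e+01,
        1.14990456e-02,  4.27901919e-03,  7.88973068e-06]), 'position': array([0.16690592, 0.62766922, 0.23039107]), 'eef_rot': array([-4.07038369e-01, -3.11500633e+00,  2.60830086e-03]), 'ft_force': array([ 0.39783431,  0.03294187, -0.03797188]), 'torque': array([-0.02608411, -0.00770269,  0.00763986]), 'finger_force': 0.0, 'grip_width': 0.08524605089928974}
```

View pics/top0.png

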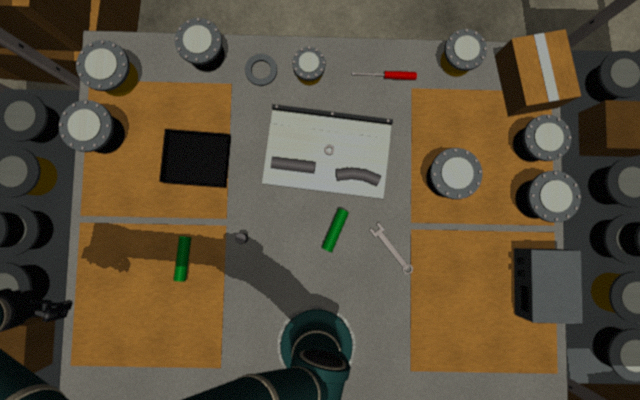

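View pics/side0.png

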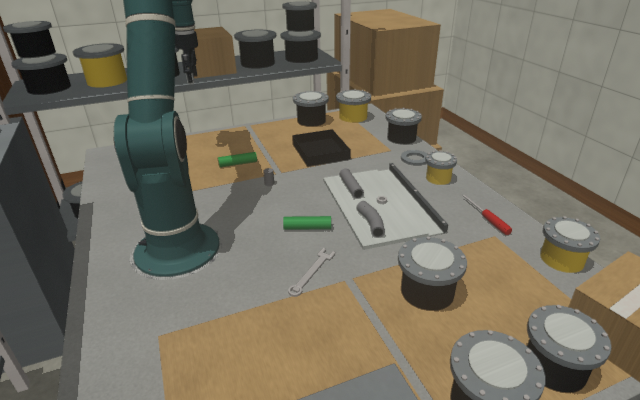

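The top view shows the white plate (262–393, 105–198). On it are a grey straight tube at about (293,164), a grey bent tube at about (357,176) and the collar at (329,150). The black tray is at (195,158). The side view agrees: straight tube (351,183), bent tube (371,218), tray (321,147).
Straight candidates are grey (293,164), green (335,229) and green (182,258). Only the grey one fits, because it is on the plate and not green.

```bash
cat > h.py <<'E'
from bench import *
import cv2, numpy as np
from scipy.spatial.transform import Rotation as R
def cam(n):
    c=camera_info(n); f=200/np.tan(np.radians(c['fov_y']/2))
    K=np.array([[f,0,c['cx']],[0,f,c['cy']],[0,0,1]]); return K,R.from_rotvec(c['rvec']).as_matrix(),np.array(c['tvec'])
def ray(n,p,z):
    K,M,t=cam(n); o=-M.T@t; d=M.T@np.linalg.solve(K,[*p,1.]); return o+d*(z-o[2])/d[2]
def proj(n,P):
    K,M,t=cam(n); q=K@(M@np.asarray(P,float)+t); return q[:2]/q[2]
E
python3 - <<'E'
from h import *
im=cv2.imread("pics/top0.png"); g=cv2.cvtColor(im,cv2.COLOR_BGR2GRAY)
roi=np.zeros_like(g); roi[95:205,255:400]=1
pl=((g>165)&(roi>0)).astype(np.uint8)
print([int(g[y,x]) for x,y in((330,180),(250,180),(293,164),(357,176),(300,115),(195,158))])
pl=cv2.morphologyEx(((g>140)&(roi>0)).astype(np.uint8),cv2.MORPH_CLOSE,np.ones((3,3)))
c=max(cv2.findContours(pl,0,2)[0],key=cv2.contourArea); r=cv2.minAreaRect(c)
print("plate",r,[ray("top",p,.012).round(4).tolist() for p in cv2.boxPoints(r)])
hull=cv2.fillConvexPoly(np.zeros_like(g),cv2.convexHull(c),1)
tb=((g<125)&(hull>0)&(np.arange(400)[:,None]>135)).astype(np.uint8)
for c in cv2.findContours(tb,0,2)[0]:
    if cv2.contourArea(c)>40:
        r=cv2.minAreaRect(c);print("tube",r,ray("top",r[0],.03).round(4),[ray("top",p,.03)[:2].round(4).tolist() for p in cv2.boxPoints(r)])
tr=((g<45)).astype(np.uint8); tr[:, :150]=0;tr[:,240:]=0;tr[:120]=0;tr[195:]=0
c=max(cv2.findContours(tr,0,2)[0],key=cv2.contourArea);r=cv2.minAreaRect(c)
print("tray",r,[ray("top",p,.04)[:2].round(4).tolist() for p in cv2.boxPoints(r)],ray("top",r[0],.04))
bar=((g<70)).astype(np.uint8);bar[:,:265]=0;bar[:,398:]=0;bar[:98]=0;bar[128:]=0
c=max(cv2.findContours(bar,0,2)[0],key=cv2.contourArea);r=cv2.minAreaRect(c)
print("bar",r,[ray("top",p,.028)[:2].round(4).tolist() for p in cv2.boxPoints(r)])
s=state();print(R.from_rotvec(s['eef_rot']).as_matrix().round(3),proj("top",s['position']))
cv2.imwrite("pics/crop1.png",cv2.resize(im[95:205,150:400],None,fx=3.2,fy=3.2,interpolation=2))
E
```

```text
[161, 103, 92, 72, 158, 14]
plate ((326.6923522949219, 153.9615478515625), (121.67807006835938, 72.68435668945312), 7.125016689300537) [[0.4809, 0.1753, 0.012], [0.7038, 0.1549, 0.012], [0.6659, -0.2161, 0.012], [0.4433, -0.1906, 0.012]]
tube ((357.23406982421875, 175.2283172607422), (45.845245361328125, 15.889976501464844), 8.746162414550781) [ 0.507  -0.1111  0.03  ] [[0.4923, -0.04], [0.5397, -0.0464], [0.5219, -0.1824], [0.4744, -0.1757]]
tube ((292.76153564453125, 164.40769958496094), (44.77653884887695, 13.023645401000977), 7.125016689300537) [0.5352 0.0822 0.03  ] [[0.5225, 0.1505], [0.5616, 0.1469], [0.5479, 0.0137], [0.5088, 0.0176]]
tray ((195.00880432128906, 157.88528442382812), (67.33953094482422, 53.917640686035156), 4.39870548248291) [[0.4716, 0.4718], [0.6324, 0.4678], [0.6217, 0.2685], [0.4608, 0.2745]] [0.54620483 0.3706957  0.04      ]
bar ((331.99658203125, 114.0268325805664), (121.31233215332031, 5.392862319946289), 7.253194808959961) [[0.7029, 0.1511], [0.7195, 0.1495], [0.6813, -0.2157], [0.6648, -0.2138]]
[[-0.966  0.257 -0.   ]
 [ 0.257  0.966 -0.002]
 [-0.    -0.002 -1.   ]] [ 55.05950436 297.55907193]
```

View pics/crop1.png

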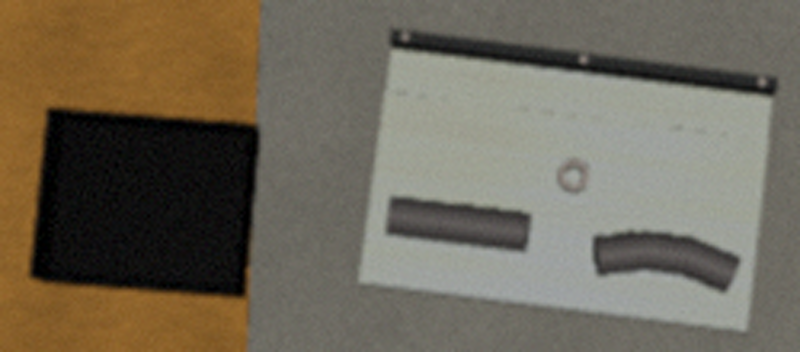

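The crop confirms it: the grey, straight tube is on the left of the plate (crop 458,223), the bent one is on the right (666,258), and the tray is further left. Next I move behind the straight tube.

```bash
python3 -m crank '[{"translation":[-0.15,-0.15,0.02],"turn":[0,0,0],"fingers":0.5},{"translation":[-0.15,-0.15,0.02],"turn":[0,0,0],"fingers":0.5},{"translation":[-0.15,-0.15,0.02],"turn":[0,0,0],"fingers":0.5},{"translation":[-0.15,-0.15,0.02],"turn":[0,0,0],"fingers":0.5},{"translation":[-0.15,-0.15,0.02],"turn":[0,0,0],"fingers":0.5}]'
python3 -m crank '[{"translation":[-0.15,-0.15,0.03],"turn":[0,0,0],"fingers":0.5},{"translation":[-0.15,-0.15,0.03],"turn":[0,0,0],"fingers":0.5},{"translation":[-0.15,-0.15,0.03],"turn":[0,0,0],"fingers":0.5},{"translation":[-0.15,-0.15,0.03],"turn":[0,0,0],"fingers":0.5},{"translation":[-0.15,-0.15,0.03],"turn":[0,0,0],"fingers":0.5}]'
python3 -m crank '[{"translation":[-0.144,-0.140,0.03],"turn":[0,0,-9],"fingers":0.5},{"translation":[-0.144,-0.140,0.03],"turn":[0,0,-9],"fingers":0.5},{"translation":[-0.144,-0.140,0.03],"turn":[0,0,-9],"fingers":0.5},{"translation":[-0.144,-0.140,0.03],"turn":[0,0,-9],"fingers":0.5},{"translation":[-0.144,-0.140,0.03],"turn":[0,0,-9],"fingers":0.5}]'
python3 - <<'E'
from h import *
s=state();M=R.from_rotvec(s['eef_rot']).as_matrix();print(M.round(3),s['position'],s['ft_force'],s['clock'])
print(M.T@(np.array([.4825,.0874,.021])-s['position']))
E
```

```text
clock: 0.6
position: [0.2766, 0.4391, 0.2105]
eef_rot: [0.418, 3.113, -0.006]
ft_force: [0.3, 0.7, -0.6]
grip_width: 0.0427
finger_force: 0.0
clock: 1.1
position: [0.3817, 0.2563, 0.1806]
eef_rot: [-0.418, -3.114, 0.004]
ft_force: [-0.0, 0.2, -0.4]
grip_width: 0.0426
finger_force: 0.0
clock: 1.6
position: [0.485, 0.0836, 0.1507]
eef_rot: [0.173, 3.136, -0.004]
ft_force: [-0.2, 1.1, -0.3]
grip_width: 0.0426
finger_force: 0.0
[[-0.994  0.11   0.   ]
 [ 0.11   0.994 -0.002]
 [-0.001 -0.002 -1.   ]] [0.48502613 0.08356022 0.15070463] [-0.23522864  1.05851533 -0.26043111] 1.6
[0.00303141 0.00384161 0.12969375]
```

```bash
python3 -m crank '[{"translation":[0.003,0.004,0.03],"turn":[0,0,0],"fingers":0.5},{"translation":[0.003,0.004,0.06],"turn":[0,0,0],"fingers":0.5},{"translation":[0.003,0.004,0.09],"turn":[0,0,0],"fingers":0.5},{"translation":[0.003,0.004,0.115],"turn":[0,0,0],"fingers":0.5},{"translation":[0.003,0.004,0.129],"turn":[0,0,0],"fingers":0.5}]'
python3 -m crank '[{"translation":[-0.003,0,0],"turn":[0,0,0],"fingers":0.5},{"translation":[-0.008,0,0],"turn":[0,0,0],"fingers":0.5},{"translation":[-0.016,0,0],"turn":[0,0,0],"fingers":0.5},{"translation":[-0.026,0,0],"turn":[0,0,0],"fingers":0.5},{"translation":[-0.036,0,0],"turn":[0,0,0],"fingers":0.5}]'
python3 - <<'E'
from h import *
cv2.imwrite("pics/c2.png",cv2.resize(np.vstack([capture("top")[95:205,230:430],capture("side")[130:260,290:490]]),None,fx=2.4,fy=2.4))
E
```

```text
clock: 2.1
position: [0.4791, 0.0939, 0.0203]
eef_rot: [-0.159, -3.135, 0.001]
ft_force: [-0.2, 0.1, 0.2]
grip_width: 0.0428
finger_force: 0.0
clock: 2.6
position: [0.518, 0.0896, 0.0232]
eef_rot: [0.161, 3.136, 0.001]
ft_force: [-0.7, -0.4, -0.5]
grip_width: 0.0425
finger_force: 0.0
```

View pics/c2.png

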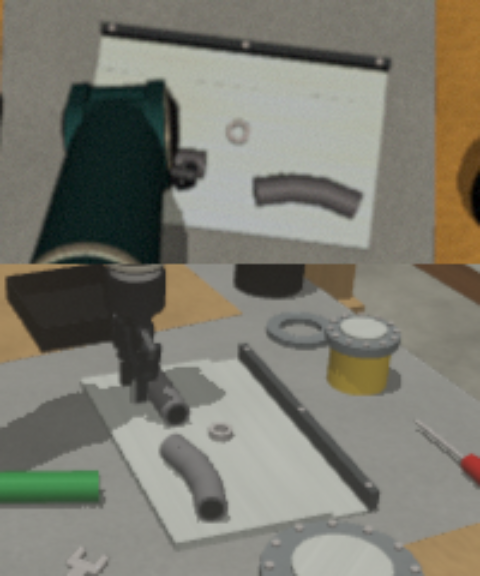

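The arm hides most of the tube from above. The side view shows the fingers just behind it, with the bent tube and collar untouched. I keep rolling.

```bash
python3 -m crank '[{"translation":[-0.012,0,0],"turn":[0,0,0],"fingers":0.5},{"translation":[-0.024,0,0],"turn":[0,0,0],"fingers":0.5},{"translation":[-0.036,0,0],"turn":[0,0,0],"fingers":0.5},{"translation":[-0.046,0,0],"turn":[0,0,0],"fingers":0.5},{"translation":[-0.052,0,0],"turn":[0,0,0],"fingers":0.5}]'
python3 - <<'E'
from h import *
cv2.imwrite("pics/c3.png",cv2.resize(np.vstack([capture("top")[95:205,230:430],capture("side")[130:260,290:490]]),None,fx=2.4,fy=2.4))
E
```

```text
clock: 3.2
position: [0.5694, 0.0838, 0.0223]
eef_rot: [0.162, 3.137, -0.0]
ft_force: [0.5, -0.1, -0.9]
grip_width: 0.0427
finger_force: 0.0
```

View pics/c3.png

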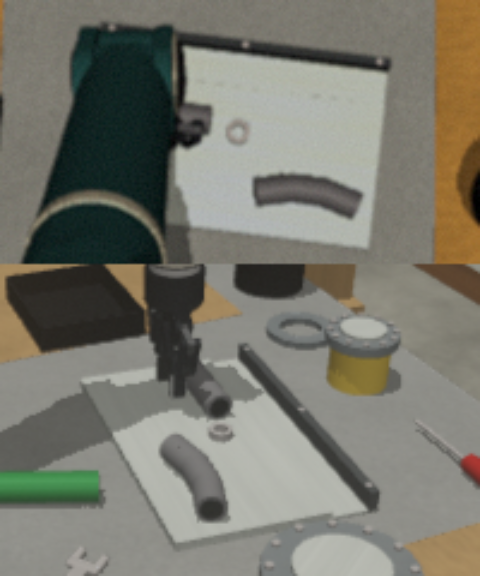

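The tube is rolling ahead of the fingers, with its right end at about (212,115) in the crop. It clears the collar at (237,131), so I continue.

```bash
python3 -m crank '[{"translation":[-0.010,0,0],"turn":[0,0,0],"fingers":0.5},{"translation":[-0.022,0,0],"turn":[0,0,0],"fingers":0.5},{"translation":[-0.034,0,0],"turn":[0,0,0],"fingers":0.5},{"translation":[-0.046,0,0],"turn":[0,0,0],"fingers":0.5},{"translation":[-0.055,0,0],"turn":[0,0,0],"fingers":0.5}]'
python3 - <<'E'
from h import *
cv2.imwrite("pics/c4.png",cv2.resize(np.vstack([capture("top")[95:205,230:430],capture("side")[130:260,290:490]]),None,fx=2.4,fy=2.4))
E
```

```text
clock: 3.8
position: [0.6243, 0.0782, 0.0224]
eef_rot: [0.162, 3.136, -0.0]
ft_force: [0.1, -0.3, 0.5]
grip_width: 0.0426
finger_force: 0.0
```

View pics/c4.png

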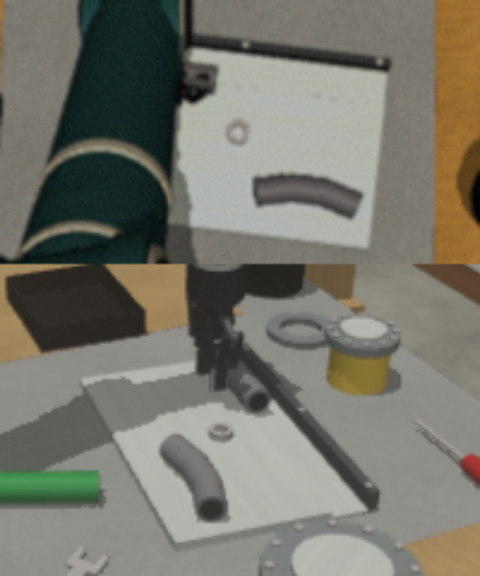

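The tube is at the channel lip. A last 16 mm push, then back off and lift.

```bash
python3 -m crank '[{"translation":[-0.008,0,0],"turn":[0,0,0],"fingers":0.5},{"translation":[-0.016,0,0],"turn":[0,0,0],"fingers":0.5},{"translation":[-0.016,0,0],"turn":[0,0,0],"fingers":0.5},{"translation":[0.01,0,0],"turn":[0,0,0],"fingers":0.5},{"translation":[0.03,0,-0.03],"turn":[0,0,0],"fingers":0.5}]'
python3 -m crank '[{"translation":[0.04,0,-0.05],"turn":[0,0,0],"fingers":1},{"translation":[0.09,0,-0.1],"turn":[0,0,0],"fingers":1},{"translation":[0.12,0,-0.12],"turn":[0,0,0],"fingers":1},{"translation":[0.15,0,-0.12],"turn":[0,0,0],"fingers":1},{"translation":[0.15,0,-0.12],"turn":[0,0,0],"fingers":1}]'
cat > m.py <<'E'
from h import *
im=capture("top"); g=cv2.cvtColor(im,cv2.COLOR_BGR2GRAY)
cv2.imwrite("pics/c5.png",cv2.resize(np.vstack([im[95:205,230:430],capture("side")[130:260,290:490]]),None,fx=2.4,fy=2.4))
tb=(g<120).astype(np.uint8); m=np.zeros_like(tb); m[160:192,328:385]=1; tb*=m
c=max(cv2.findContours(tb,0,2)[0],key=cv2.contourArea)
y,x=np.nonzero(cv2.drawContours(np.zeros_like(tb),[c],0,1,-1))
a=np.radians(-5.87); ex=np.array([np.cos(a),np.sin(a)]); ey=np.array([-ex[1],ex[0]]); o=np.array([.579,-.020])
P=np.array([ray("top",p,.03)[:2] for p in zip(x,y)])-o; u,v=P@ex,P@ey
print("y range",v.min(),v.max())
b=np.arange(v.min()+.004,v.max()-.004,.006); mid=[(k,u[abs(v-k)<.004].min(),u[abs(v-k)<.004].max()) for k in b]
print(np.round(mid,4))
s=state();M=R.from_rotvec(s['eef_rot']).as_matrix();print(M.round(3),s['position'],s['clock'])
E
python3 m.py
```

```text
clock: 4.4
position: [0.5887, 0.0812, 0.0489]
eef_rot: [-0.161, -3.129, 0.003]
ft_force: [-0.0, -0.1, 0.7]
grip_width: 0.0425
finger_force: 0.0
clock: 4.9
position: [0.439, 0.0977, 0.1738]
eef_rot: [-0.157, -3.136, -0.003]
ft_force: [1.0, 0.4, -0.0]
grip_width: 0.0855
finger_force: 0.0
y range -0.16655807832329284 -0.029777078150115703
[[-0.1626 -0.0811 -0.0508]
 [-0.1566 -0.0848 -0.0508]
 [-0.1506 -0.0852 -0.0489]
 [-0.1446 -0.0833 -0.0467]
 [-0.1386 -0.0833 -0.0444]
 [-0.1326 -0.0811 -0.0448]
 [-0.1266 -0.0788 -0.0426]
 [-0.1206 -0.077  -0.0403]
 [-0.1146 -0.0751 -0.0411]
 [-0.1086 -0.0755 -0.0418]
 [-0.1026 -0.0736 -0.04  ]
 [-0.0966 -0.0744 -0.0403]
 [-0.0906 -0.0751 -0.0411]
 [-0.0846 -0.0751 -0.0418]
 [-0.0786 -0.0766 -0.0396]
 [-0.0726 -0.0774 -0.0403]
 [-0.0666 -0.0781 -0.0411]
 [-0.0606 -0.0789 -0.0418]
 [-0.0546 -0.0796 -0.0456]
 [-0.0486 -0.0833 -0.0463]
 [-0.0426 -0.0841 -0.0501]
 [-0.0366 -0.0841 -0.0482]]
[[-0.995  0.101  0.002]
 [ 0.101  0.995  0.001]
 [-0.002  0.001 -1.   ]] [0.44348711 0.09742594 0.17317673] 5.0
```

View pics/c5.png

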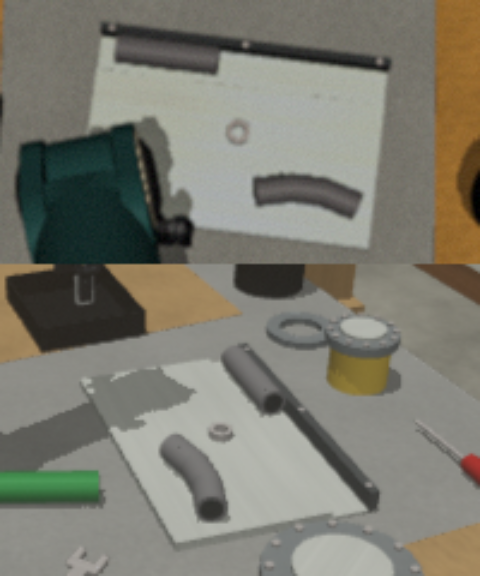

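The straight tube lies in the channel against the bar (top crop 167,55). The bent tube is undisturbed at (307,192).

```bash
python3 -m crank '[{"translation":[-0.088,-0.201,0.03],"turn":[0,0,8],"fingers":1},{"translation":[-0.088,-0.201,0.03],"turn":[0,0,8],"fingers":1},{"translation":[-0.088,-0.201,0.03],"turn":[0,0,8],"fingers":1},{"translation":[-0.088,-0.201,0.03],"turn":[0,0,8],"fingers":1},{"translation":[-0.088,-0.201,0.03],"turn":[0,0,8],"fingers":1}]'
python3 -c "
from h import *
s=state();print(s['joints'].round(3),s['position'],R.from_rotvec(s['eef_rot']).as_matrix().round(3))"
```

```text
clock: 5.5
position: [0.5118, -0.1182, 0.1411]
eef_rot: [0.39, 3.117, -0.005]
ft_force: [0.7, 0.1, 0.2]
grip_width: 0.0856
finger_force: 0.0
[-0.124  0.385  0.348  2.003 -0.178  0.783  1.649] [ 0.51176898 -0.11816387  0.14113823] [[-0.969  0.246 -0.   ]
 [ 0.246  0.969 -0.003]
 [-0.001 -0.003 -1.   ]]
```

```bash
python3 -m crank '[{"translation":[0.0015,0.0065,0],"turn":[0,0,8],"fingers":1},{"translation":[0.0015,0.0065,0],"turn":[0,0,16],"fingers":1},{"translation":[0.0015,0.0065,0],"turn":[0,0,25],"fingers":1},{"translation":[0.0015,0.0065,0],"turn":[0,0,33],"fingers":1},{"translation":[0.0015,0.0065,0],"turn":[0,0,41],"fingers":1}]'
python3 -m crank '[{"translation":[0,0,0.01],"turn":[0,0,8],"fingers":1},{"translation":[0,0,0.02],"turn":[0,0,16],"fingers":1},{"translation":[0,0,0.03],"turn":[0,0,25],"fingers":1},{"translation":[0,0,0.04],"turn":[0,0,33],"fingers":1},{"translation":[0,0,0.05],"turn":[0,0,41.5],"fingers":1}]'
python3 -c "
from h import *
s=state();M=R.from_rotvec(s['eef_rot']).as_matrix();p=s['position'];print(s['joints'].round(3),p,M.round(3));print(np.degrees(np.arctan2(M[1,0],M[0,0])),M.T@(np.array([.5118,-.1116,.016])-p))"
```

```text
clock: 6.0
position: [0.5115, -0.1063, 0.1414]
eef_rot: [-1.457, -2.783, 0.003]
ft_force: [0.2, 0.3, -0.9]
grip_width: 0.0853
finger_force: 0.0
clock: 6.5
position: [0.5115, -0.1063, 0.0911]
eef_rot: [2.348, 2.086, -0.002]
ft_force: [0.3, 0.2, -0.5]
grip_width: 0.0855
finger_force: 0.0
[-0.365  0.516  0.637  2.05  -0.459  0.717  0.445] [ 0.51150603 -0.10633006  0.09113206] [[ 0.117  0.993 -0.   ]
 [ 0.993 -0.117 -0.002]
 [-0.002 -0.    -1.   ]]
83.25578536453304 [-0.00506053  0.00093209  0.07514125]
```

```bash
python3 -m crank '[{"translation":[-0.005,0.001,0.015],"turn":[0,0,0],"fingers":1},{"translation":[-0.005,0.001,0.03],"turn":[0,0,0],"fingers":1},{"translation":[-0.005,0.001,0.045],"turn":[0,0,0],"fingers":1},{"translation":[-0.005,0.001,0.06],"turn":[0,0,0],"fingers":1},{"translation":[-0.005,0.001,0.075],"turn":[0,0,0],"fingers":1}]'
python3 -m crank '[{"translation":[0,0,0],"turn":[0,0,0],"fingers":1},{"translation":[0,0,0],"turn":[0,0,0],"fingers":0.35},{"translation":[0,0,0],"turn":[0,0,0],"fingers":0.2},{"translation":[0,0,0],"turn":[0,0,0],"fingers":0.2},{"translation":[0,0,0],"turn":[0,0,0],"fingers":0.2}]' 40
python3 -m crank '[{"translation":[0,0,0],"turn":[0,0,0],"fingers":0.2},{"translation":[0,0,0],"turn":[0,0,0],"fingers":0.2},{"translation":[0,0,-0.01],"turn":[0,0,0],"fingers":0.2},{"translation":[0,0,-0.02],"turn":[0,0,0],"fingers":0.2},{"translation":[0,0,-0.03],"turn":[0,0,0],"fingers":0.2}]'
python3 - <<'E'
from h import *
cv2.imwrite("pics/c6.png",cv2.resize(np.hstack([capture("top")[90:220,230:430],capture("side")[130:260,290:490]]),None,fx=2,fy=2))
E
```

```text
clock: 7.0
position: [0.511, -0.1105, 0.0159]
eef_rot: [-2.341, -2.095, 0.0]
ft_force: [-0.5, -0.6, -0.2]
grip_width: 0.0852
finger_force: 0.0
clock: 7.5
position: [0.5117, -0.1104, 0.0182]
eef_rot: [2.341, 2.094, 0.002]
ft_force: [-0.9, 0.9, 3.4]
grip_width: 0.0346
finger_force: 39.5
clock: 8.0
position: [0.5112, -0.1104, 0.0483]
eef_rot: [2.341, 2.094, 0.0]
ft_force: [0.8, 0.3, -1.2]
grip_width: 0.0345
finger_force: 40.4
```

View pics/c6.png

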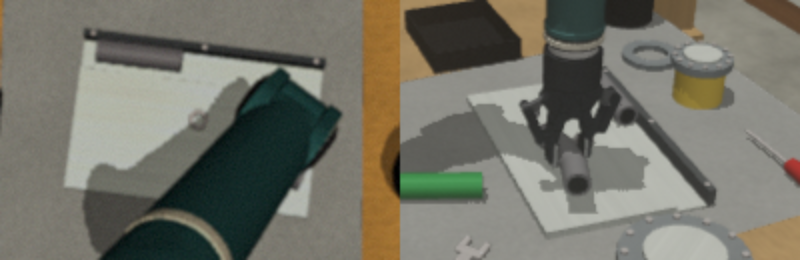

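The tube is gripped with 40 N at a 34.5 mm opening and lifted level in the side crop (575,165). The straight tube stays in its channel. Now over to the tray.

```bash
python3 -m crank '[{"translation":[0,0,-0.03],"turn":[0,0,0],"fingers":0.2},{"translation":[0,0,-0.06],"turn":[0,0,0],"fingers":0.2},{"translation":[0.03,0,-0.1],"turn":[0,0,0],"fingers":0.2},{"translation":[0.07,-0.004,-0.1],"turn":[0,0,0],"fingers":0.2},{"translation":[0.11,-0.004,-0.1],"turn":[0,0,0],"fingers":0.2}]'
python3 -m crank '[{"translation":[0.04,-0.002,0],"turn":[0,0,0],"fingers":0.2},{"translation":[0.08,-0.003,0],"turn":[0,0,0],"fingers":0.2},{"translation":[0.12,-0.005,0],"turn":[0,0,0],"fingers":0.2},{"translation":[0.16,-0.007,0],"turn":[0,0,0],"fingers":0.2},{"translation":[0.2,-0.008,0],"turn":[0,0,0],"fingers":0.2}]'
python3 -m crank '[{"translation":[0.04,-0.002,0],"turn":[0,0,-2],"fingers":0.2},{"translation":[0.08,-0.003,0],"turn":[0,0,-4.5],"fingers":0.2},{"translation":[0.12,-0.005,0],"turn":[0,0,-4.5],"fingers":0.2},{"translation":[0.15,-0.006,0],"turn":[0,0,-4.5],"fingers":0.2},{"translation":[0.17,-0.007,0],"turn":[0,0,-4.5],"fingers":0.2}]'
python3 -m crank '[{"translation":[0,0,0],"turn":[0,0,0],"fingers":0.2}]'
python3 - <<'E'
from h import *
s=state();M=R.from_rotvec(s['eef_rot']).as_matrix();p=s['position'];print(p,M.round(3));print(M.T@(np.array([.549,.375,.012])-p))
cv2.imwrite("pics/c7.png",cv2.resize(np.hstack([capture("top")[90:220,120:320],capture("side")[90:220,230:430]]),None,fx=2,fy=2))
E
```

```text
clock: 8.6
position: [0.5197, 0.0005, 0.1487]
eef_rot: [2.343, 2.092, 0.004]
ft_force: [-0.1, 0.3, -1.9]
grip_width: 0.0343
finger_force: 40.8
clock: 9.1
position: [0.5332, 0.2007, 0.1472]
eef_rot: [-2.341, -2.094, 0.0]
ft_force: [0.7, -0.5, -1.1]
grip_width: 0.0346
finger_force: 40.8
clock: 9.6
position: [0.5446, 0.372, 0.1467]
eef_rot: [-2.254, -2.188, 0.0]
ft_force: [0.1, 0.6, -2.0]
grip_width: 0.0347
finger_force: 40.8
clock: 9.7
position: [0.5442, 0.373, 0.1465]
eef_rot: [-2.251, -2.19, -0.001]
ft_force: [-0.4, -0.7, -0.7]
grip_width: 0.0343
finger_force: 40.8
[0.54422118 0.37296923 0.14649388] [[ 0.027  1.    -0.001]
 [ 1.    -0.027  0.001]
 [ 0.001 -0.001 -1.   ]]
[0.00201418 0.00480693 0.13449313]
```

View pics/c7.png

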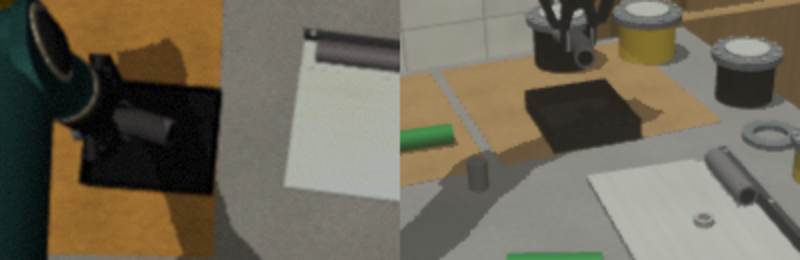

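The tube is held above the tray, with its end at (155,127) in the top crop and the tray spanning (82–220, 83–190). Lower and release.

```bash
python3 -m crank '[{"translation":[0.002,0.005,0.03],"turn":[0,0,0],"fingers":0.2},{"translation":[0.002,0.005,0.06],"turn":[0,0,0],"fingers":0.2},{"translation":[0.002,0.005,0.085],"turn":[0,0,0],"fingers":0.2},{"translation":[0.002,0.005,0.105],"turn":[0,0,0],"fingers":0.2},{"translation":[0.002,0.005,0.12],"turn":[0,0,0],"fingers":0.2}]'
python3 -m crank '[{"translation":[0,0,0.004],"turn":[0,0,0],"fingers":0.2},{"translation":[0,0,0.008],"turn":[0,0,0],"fingers":0.2},{"translation":[0,0,0.012],"turn":[0,0,0],"fingers":0.2},{"translation":[0,0,0.013],"turn":[0,0,0],"fingers":0.2},{"translation":[0,0,0.013],"turn":[0,0,0],"fingers":0.2}]'
```

```text
clock: 10.3
position: [0.5506, 0.3682, 0.026]
eef_rot: [2.26, 2.182, -0.003]
ft_force: [-0.7, 0.1, -1.8]
grip_width: 0.0347
finger_force: 40.8
clock: 10.8
position: [0.5509, 0.3708, 0.0148]
eef_rot: [-2.258, -2.185, -0.001]
ft_force: [0.1, 0.1, -2.5]
grip_width: 0.0347
finger_force: 40.8
```

```bash
python3 -m crank '[{"translation":[0,0,0.002],"turn":[0,0,0],"fingers":0.2},{"translation":[0,0,0.003],"turn":[0,0,0],"fingers":0.2},{"translation":[0,0,0.003],"turn":[0,0,0],"fingers":0.2}]'
python3 -m crank '[{"translation":[0,0,0],"turn":[0,0,0],"fingers":0.48},{"translation":[0,0,0],"turn":[0,0,0],"fingers":0.55},{"translation":[0,0,0],"turn":[0,0,0],"fingers":0.7},{"translation":[0,0,0],"turn":[0,0,0],"fingers":0.7},{"translation":[0,0,-0.005],"turn":[0,0,0],"fingers":0.7}]'
python3 -m crank '[{"translation":[0,0,-0.02],"turn":[0,0,0],"fingers":0.7},{"translation":[0,0,-0.05],"turn":[0,0,0],"fingers":0.7},{"translation":[0,0,-0.09],"turn":[0,0,0],"fingers":0.7},{"translation":[-0.04,-0.03,-0.12],"turn":[0,0,0],"fingers":0.7},{"translation":[-0.08,-0.06,-0.14],"turn":[0,0,0],"fingers":0.7}]'
python3 -m crank '[{"translation":[-0.04,-0.03,-0.02],"turn":[0,0,0],"fingers":0.7},{"translation":[-0.08,-0.06,-0.02],"turn":[0,0,0],"fingers":0.7},{"translation":[-0.12,-0.09,-0.02],"turn":[0,0,0],"fingers":0.7},{"translation":[-0.14,-0.1,-0.02],"turn":[0,0,0],"fingers":0.7},{"translation":[-0.14,-0.1,-0.02],"turn":[0,0,0],"fingers":0.7}]'
python3 - <<'E'
from h import *
im=np.vstack([capture("top")[90:220,140:420],capture("side")[115:245,250:530]])
cv2.imwrite("pics/c8.png",cv2.convertScaleAbs(cv2.resize(im,None,fx=2.2,fy=2.2),alpha=1.4,beta=20))
E
```

```text
clock: 11.1
position: [0.5507, 0.3706, 0.0112]
eef_rot: [-2.258, -2.185, 0.0]
ft_force: [0.4, 0.2, -1.6]
grip_width: 0.0344
finger_force: 40.8
clock: 11.6
position: [0.5503, 0.3703, 0.0159]
eef_rot: [-2.258, -2.184, 0.002]
ft_force: [1.4, -0.3, -0.9]
grip_width: 0.0598
finger_force: 0.0
clock: 12.1
position: [0.496, 0.3015, 0.1549]
eef_rot: [2.256, 2.185, 0.008]
ft_force: [-0.0, 0.7, 0.5]
grip_width: 0.0596
finger_force: 0.0
clock: 12.6
position: [0.3886, 0.162, 0.1726]
eef_rot: [-2.26, -2.177, -0.002]
ft_force: [-0.1, 0.8, 0.4]
grip_width: 0.0598
finger_force: 0.0
```

View pics/c8.png

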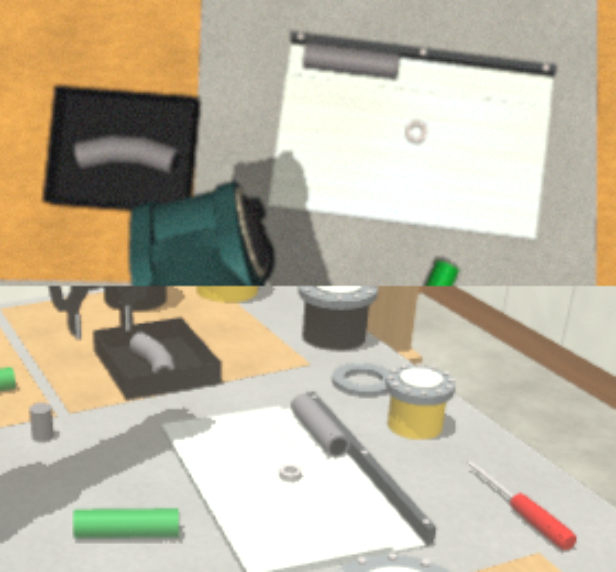

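The bent tube lies flat inside the tray at (125,152), the straight tube is in the channel at (350,60), and the robot is clear of both.

```bash
python3 -c "from bench import *; print(hand_in())"
```

```text
the job is handed in; nothing more can be done
None
```

The job is handed in: I rolled the straight tube into the catch channel first, then laid the bent tube flat in the reject tray, taking about 13 s; the hand-in returned no verdict.

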